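Hold an offset lever level over its two-pin fixture

ROBOT

A 7-joint arm with a two-finger parallel gripper is mounted at the origin on a cart in front of the work surface, level with it; the furniture and walls round the work are solid. World frame = base frame: x ahead of the robot, y to its left, z up, the work surface at z = 0. Lengths are in m, angles in rad, forces in N, time in s.
With the tool pointing down it reaches from about 0.4 to 0.875 m from the base axis. Payload 6.5 kg.
Tool frame: the origin (TCP) lies midway between the tips of the shut fingers; the grasp point (between the pads) lies tcp_to_grasp behind it (tcp_to_grasp is the distance from the TCP to the grasp point, in m); z points along the fingers, y is the direction in which the jaws open and shut (so a half turn about z gives the same grasp; the last joint's range is limited). The gripper opens to 88 mm and grips with 3 to 60 N. Pads are 18 mm wide; open, the fingers measure 123 mm over their backs; the gripper's body (75 mm by 187 mm) begins 45 mm behind the grasp point.
Start: joints at [-1.291, 0.536, -0.004, 1.538, 0.003, 1.067, -0.071], TCP at [0.22, 0.612, 0.239] pointing down, gripper open.
Joint ranges: [-2.7, 2.7], [-0.37, 2.16], [-1.27, 1.26], [0.24, 2.4], [-1.31, 4.45], [0.19, 1.91], [-2.76, 2.76]. Speed limits (rad/s): [2.39, 2.39, 3.14, 3.14, 3.14, 3.14, 3.14].

INTERFACE

Orientations are given as a rotation vector (axis times angle).
In Python, from station import state, get_image, camera_params, finish_job, regions_of, tcp_to_grasp gives the robot as it stands.
- The arm moves only by the tool play_rows, never from a script. Its argument "deltas" is a list that holds one entry, the list of rows, each a list of 7 numbers: the closure, from 0 (fully open) to 1 (shut), then the shift along the tool's x, y, z in mm, then the turn, a rotation vector about the tool's x, y, z in degrees. In form: [[[hand, tx, ty, tz, wx, wy, wz], ...]]. A call has 1 to 5 rows; each row shifts and turns the commanded pose from where the row before left it, along the tool's axes as they then stand; what a row does not reach is not made up. A row lasts 1/10 s, in which the tool goes at most 50 mm and 8.59 degrees, less where a joint would pass 70% of its speed; a pose out of reach is approached as far as the arm can. A call with a gripper value outside its range is refused whole. The fingers move at their own pace and stop on an object; "force" is the grip in N (left out, the last holds). Time passes only in rows, so rows that do not move let the fingers close. It gives the time, the measured TCP pose, the force and the opening at its end, in the units of the state.
- state(): the state, without advancing time (a new reading comes with each control period).
- get_image(name): name is "scene" or "top" or "wrist"; returns the picture (400x640x3 uint8, red, green, blue); there is no depth.
- camera_params(name): a dict with "mtx" (3x3 intrinsics, pixels), "D" ([k1, k2, p1, p2, k3] as OpenCV has them; the pictures are not rectified), "R" (3x3) and "t" (3): a world point X has camera coordinates R X + t. Camera axes: x right, y down, z forward; pixel columns grow to the right and rows downward; lengths in m; the calibration is good to about 2 mm. A picture is of the moment at which its call begins: read the wrist's pose just before it. camera_params takes no time and is no camera call; for the wrist camera it gives the pose at the moment of the call.
- finish_job(): hands the job in, once; it reports no verdict.
Trained networks look in the newest picture that a camera, given by its name, has taken for a name from the list of things; names that differ only in an ending like _2 or _b are one class to them, and where a whole thing is asked for, a point or a joint stands for the part that bears it (a point fixed in the world has none). Each returns a list of dicts, best first, with "p" (0 to 1); they miss things now and then, are a little off and sometimes report something else, mostly with a low value. They report only what shows in the picture. A call takes as long as a camera call.
- regions_of(query, camera): "region" (400x640 bool, what is visible of it) and "rect" ([centre column, centre row, width, height] in pixels, round what is visible of it).
The state is a dict: "t": time; "q": joint angles; "joint_vel": joint speeds; "tau": joint torques, N m; "position": TCP position; "orientation": TCP orientation; "contact_force": force on the tool from outside, world axes, zero at the start; "ft_torque": the same for the moment, N m; "opening": finger opening in m.
Only numpy, scipy, OpenCV 4.12 (cv2) and the standard library are available. Lean on these libraries where they do the work, as an engineer would, in place of code of your own. Each camera call takes 0.05 s, during which the arm holds its last target. There are 200 camera calls.

TASK

Swing the hold-down strap on the two-pin fixture about a quarter turn clear of the thick pin. Then pick up the cast lever by its balance point, without bumping the fixture with it, and hold it level and still above the pins, hub over the thick pin and eye over the thin pin, about three centimetres above the pin tips. Finish while still holding it there, and leave the other things on the desk undisturbed.

Things in the scene. Friction and masses are not known exactly. Their poses are not given: they have to be found in the camera images.
- lever: Loose dark iron lever lying flat, 0.44 to 0.66 kg: heavy hub (44 mm across, 32 high, bore 16) at one end, small eye (24 across, 30 high, bore 10) at the other, joined by a straight bar 14 mm wide, 8 to 28 mm above the underside, bare from 30 to 107 mm from the hub axis. Origin at the underside below the balance point; x along the bar: hub axis at x = -42 mm, eye at x = +88 mm; z up.
- lever_eye (a point): Centre of the bore of the lever's eye, at the underside, 130 mm from the hub axis.
- lever_balance (a point): Balance point (centre of mass along the bar) of the lever: on the bar's centre line 42 mm from the hub axis towards the eye, 18 mm above the underside (mid-height of the bar).
- fixture: Two-pin fixture, fixed to the desk: aluminium plate 210x70x14 mm with two upright steel pins and, at the thick pin's end, a post with the strap. Origin at the centre of the underside; x runs along the plate from post to thin pin. Pivot at x = -87.5 mm, thick pin at x = -42.5 mm, thin pin at x = +87.5 mm, all at y = 0.
- thick_pin (a point): Centre of the tip of the thick pin (15 mm across), 50 mm above the desk. The lever's hub belongs over it.
- thin_pin (a point): Centre of the tip of the thin pin (8 mm across), 50 mm above the desk, 130 mm from the thick one. The lever's eye belongs over it.
- strap_knob (a point): Top centre of the black upright knob (16 mm across, 66 to 98 mm above the desk) at the free end of the hold-down strap, a steel bar 74x18 mm that swings level about the post; 52 mm from post axis to knob. Closed, it lies along the fixture's x over the thick pin; it opens anticlockwise from above (knob to the fixture's +y), up to 2.0 rad. Starts 0 to 0.35 rad open, turns under 1 N, stays put.
- lamp_foot (a point): Foot of the fixed desk lamp, an obstacle. Two thin arms rise from it, leaning left and away, to an elbow 80 mm further in x, 206 mm further in y and 0.54 m up; from there two arms run back over the robot, rising to 0.7 m. Arm and wrist must stay on the left (+y) of the elbow: leaning the hand about 20 degrees (wrist to the left, fingertips to the right) over lever and fixture clears it.
- heat_sink: Bystander, to be left alone: loose finned aluminium heat sink, 27x46x25 mm. Origin at the centre of the underside.
- flux_tin: Bystander, to be left alone: loose round tin, 48 mm across, 23 mm high. Origin at the centre of the underside.
- tape_masking: Bystander, to be left alone: loose roll of masking tape lying flat, 94 mm across, 25 mm high. Origin at the centre of the underside.

How it is judged:
By the outcome, as a careful person would: the job done as asked, in the order asked, and still so for the second after the job is handed in, while the arm keeps its last pose, push and grip.
It also fails if it takes over 51 s, if anything falls off the work surface, if the arm or the gripper's body presses on something with over 40 N, if the wrist force passes 120 N, or if a joint passes its speed limit or range.

## Working session

There is one attempt and no reset: what is moved stays moved. The work goes in short steps, Python scripts to look and compute and a tool call to move; the robot and the scene stay as the last step left them, time stands still between calls to the robot, and variables do not carry over. Pictures are saved under pics/ and viewed, about 8 in all and at most 12, crops included, and the job is handed in when it is done.

Besides the shell and the picture viewer there is one more tool, called after "Request:" by a JSON object that holds its "method" and its "body". play_rows: Moves the arm, as the interface text tells. Its arguments: {"type":"object","properties":{"deltas":{"type":"array"},"force":{"type":"number"}},"required":["deltas"]}

```bash
mkdir -p pics; ls; python3 - <<'E'
from station import *
import cv2,numpy as np
s=state(); print({k:np.round(v,3) for k,v in s.items()}, tcp_to_grasp)
for c in ("scene","top"):
    im=get_image(c); cv2.imwrite(f"pics/{c}0.png",im[:,:,::-1])
    p=camera_params(c); print(c,np.round(p["mtx"],1).tolist(),np.round(p["D"],3),np.round(-p["R"].T@p["t"],3))
    for n in ("lever","lever_eye","fixture","thick_pin","thin_pin","strap_knob","lamp_foot","heat_sink","flux_tin","tape_masking"):
        r=regions_of(n,c); print(c,n,[(round(float(d["p"]),2),np.round(d["rect"]).tolist(),int(d["region"].sum())) for d in r[:2]])
E
```

```text
pics
{'t': np.float64(0.0), 'q': array([-1.291,  0.537, -0.004,  1.539,  0.003,  1.067, -0.071]), 'joint_vel': array([ 0.   , -0.   , -0.   , -0.001,  0.001,  0.001,  0.001]), 'tau': array([ 0.0000e+00, -5.7098e+01,  9.9000e-01, -2.5161e+01, -5.6000e-02,
        1.8000e-02,  0.0000e+00]), 'position': array([0.22 , 0.611, 0.238]), 'orientation': array([-5.400e-01, -3.095e+00,  3.000e-03]), 'contact_force': array([ 0.026, -0.798, -1.404]), 'ft_torque': array([ 0.006, -0.027,  0.015]), 'opening': np.float64(0.089)} 0.0187
scene [[473.3, 0.0, 321.2], [0.0, 473.3, 195.5], [0.0, 0.0, 1.0]] [-0.072  0.     0.     0.     0.   ] [-0.013  1.128  0.631]
scene lever [(0.67, [379.0, 219.0, 34.0, 53.0], 749)]
scene lever_eye [(0.58, [382.0, 217.0, 31.0, 50.0], 764)]
scene fixture [(0.91, [311.0, 242.0, 40.0, 77.0], 2457)]
scene thick_pin [(0.85, [310.0, 240.0, 46.0, 79.0], 2411), (0.2, [291.0, 182.0, 38.0, 32.0], 754)]
scene thin_pin [(0.81, [310.0, 243.0, 41.0, 81.0], 2348)]
scene strap_knob [(0.58, [308.0, 236.0, 19.0, 33.0], 322)]Traceback (most recent call last):
  File "<stdin>", line 8, in <module>
ValueError: it knows: fixture, flux_tin, heat_sink, lever, lever_balance, lever_eye, strap_knob, tape_masking, thick_pin, thin_pin
```

```bash
cat > h.py <<'E'
from station import *
import cv2,numpy as np
from scipy.spatial.transform import Rotation as Ro
def proj(X,c):
    p=camera_params(c); return cv2.projectPoints(np.float64(X).reshape(-1,1,3),cv2.Rodrigues(p["R"])[0],p["t"],p["mtx"],p["D"])[0][:,0]
def onz(uv,c,z,p=None):
    p=p or camera_params(c); uv=np.float64(uv).reshape(-1,1,2); z=np.broadcast_to(z,len(uv))
    n=cv2.undistortPoints(uv,p["mtx"],p["D"])[:,0]; C=-p["R"].T@p["t"]
    d=np.c_[n,np.ones(len(n))]@p["R"]
    return C+d*((z-C[2])/d[:,2])[:,None]
E
python3 - <<'E'
from h import *
im=get_image("top"); cv2.imwrite("pics/top0.png",im[:,:,::-1])
p=camera_params("top"); print(np.round(p["mtx"],1).tolist(),np.round(-p["R"].T@p["t"],3),np.round(p["R"],2).tolist())
for n in ("lever","fixture","strap_knob"):
    for d in regions_of(n,"top")[:2]:
        uv=np.argwhere(d["region"])[:,::-1]; m=cv2.minAreaRect(uv.astype(np.float32))
        print(n,round(d["p"],2),np.round(d["rect"]),np.round(onz(cv2.boxPoints(m),"top",.02),3).tolist())
E
python3 -c "
import cv2,numpy as np
a=cv2.imread('pics/top0.png');cv2.imwrite('pics/a.png',a)
b=cv2.imread('pics/scene0.png');cv2.imwrite('pics/b.png',cv2.resize(b[130:330,200:460],None,fx=3,fy=3,interpolation=2))"
```

```text
[[436.8, 0.0, 313.7], [0.0, 436.8, 197.9], [0.0, 0.0, 1.0]] [0.347 0.407 1.034] [[-0.0, -1.0, -0.0], [-1.0, 0.0, -0.09], [0.09, 0.0, -1.0]]
lever 0.65 [339. 255.  57.  54.] [[0.276, 0.428, 0.02], [0.389, 0.315, 0.02], [0.357, 0.284, 0.02], [0.245, 0.398, 0.02]]
lever 0.18 [273. 215.  74.  77.] [[0.369, 0.596, 0.02], [0.491, 0.425, 0.02], [0.432, 0.383, 0.02], [0.311, 0.553, 0.02]]
fixture 0.8 [274. 214.  75.  76.] [[0.369, 0.594, 0.02], [0.49, 0.424, 0.02], [0.432, 0.383, 0.02], [0.312, 0.553, 0.02]]
strap_knob 0.78 [255. 227.  29.  31.] [[0.349, 0.581, 0.02], [0.406, 0.531, 0.02], [0.394, 0.517, 0.02], [0.337, 0.567, 0.02]]
```

View pics/a.png

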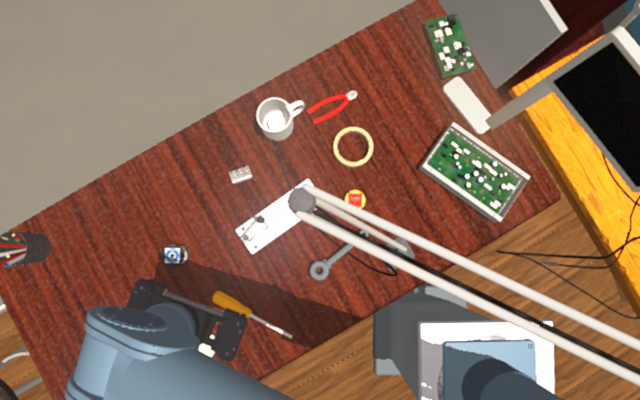

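View pics/b.png

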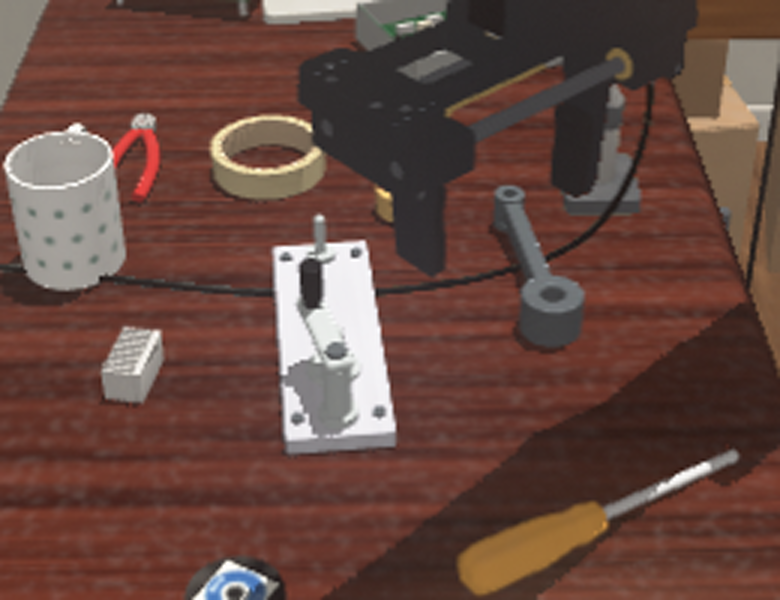

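```bash
python3 - <<'E'
from h import *
from scipy.optimize import least_squares
b=cv2.imread('pics/top0.png');cv2.imwrite('pics/c.png',cv2.resize(b[160:290,225:425],None,fx=4,fy=4,interpolation=2))
up=lambda u:(np.float64(u)+.5)/3-.5+[200,130]
plate=lambda: [[105,35,14],[105,-35,14],[-105,-35,14],[-105,35,14]]
uv=up([[273,247],[367,242],[396,432],[288,440],[320,217],[311,262]])
def model(v):
    R=Ro.from_euler('z',v[2]).as_matrix()
    k=[-87.5+52*np.cos(v[3]),52*np.sin(v[3]),98]
    P=np.array(plate()+[[87.5,0,50],k])/1000
    return P@R.T+[v[0],v[1],0]
r=least_squares(lambda v:(proj(model(v),"scene")-uv).ravel(),[.4,.49,-.95,.1])
print(r.x,np.round(r.fun,1)); print(np.round(proj(model(r.x),"top"),1).tolist())
print("lever",onz(up([[553,294],[510,193]]),"scene",[.032,.030]))
for n in ("heat_sink","flux_tin","tape_masking"): 
    for d in regions_of(n,"top")[:1]: print(n,d["p"],d["rect"],onz(d["rect"][:2],"top",.02))
print("elbow",onz([302,200],"top",.54), "pin tops", model(r.x))
E
```

```text
[ 0.4017406   0.4854217  -0.95303432  0.22427981] [ 0.2 -0.2 -0.2 -0.6  0.4 -0.2 -0.6 -0.1 -0.  -0.1  0.2  1.1]
[[309.0, 177.2], [326.3, 201.3], [252.9, 253.7], [235.8, 229.1], [311.5, 191.9], [261.0, 218.7]]
lever [[0.27567848 0.39533648 0.032     ]
 [0.35721414 0.29203221 0.03      ]]
heat_sink 0.6 [239.7, 175.6, 22.3, 14.9] [[0.49470755 0.58281209 0.02      ]]
flux_tin 0.49 [354.1, 198.8, 16.1, 15.7] [[0.43923774 0.31493457 0.02      ]]
tape_masking 0.64 [353.2, 149.5, 36.6, 39.8] [[0.55602745 0.31567018 0.02      ]]
elbow [[0.3905133  0.42155547 0.54      ]] pin tops [[0.49108907 0.42010057 0.014     ]
 [0.4340267  0.37955571 0.014     ]
 [0.31239212 0.55074283 0.014     ]
 [0.3694545  0.59128769 0.014     ]
 [0.45242167 0.41409373 0.05      ]
 [0.38985175 0.52212074 0.098     ]]
```

View pics/c.png

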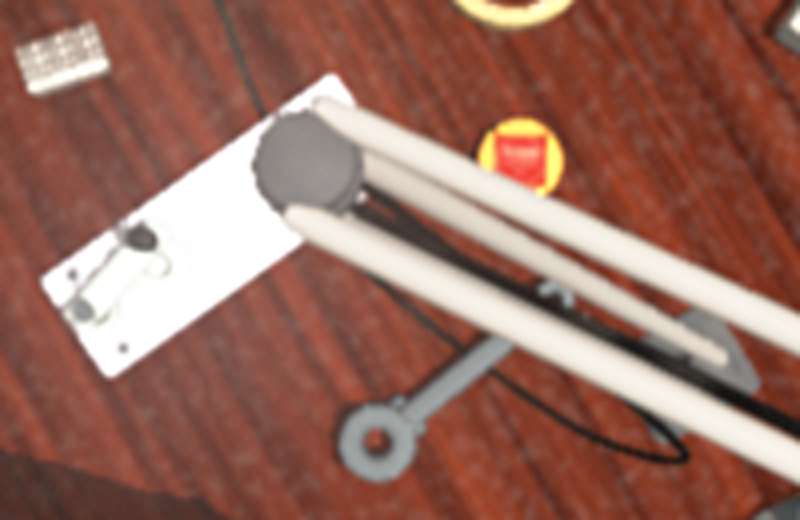

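```bash
cat >> h.py <<'E'
FX=np.array([.4017,.4854,0.]); YAW=-.953
def fix(x,y,z): return FX+Ro.from_euler('z',YAW).apply(np.array([x,y,z])/1000)
def pose(yaw,tilt,flip):
    "tool y along the normal of the bar line, tips leaning by tilt towards +line direction"
    d=np.array([np.cos(yaw),np.sin(yaw),0]);z=np.array([0,0,1.])
    tz=-np.cos(tilt)*z+np.sin(tilt)*d
    ty=flip*np.cross(z,d); return Ro.from_matrix(np.c_[np.cross(ty,tz),ty,tz])
def plan(p,R,hand,n=None,grasp=False):
    s=state(); P=s["position"]; Q=Ro.from_rotvec(s["orientation"])
    if grasp: p=p+tcp_to_grasp*R.apply([0,0,1])
    w=(Q.inv()*R).as_rotvec(); D=p-P
    n=n or int(np.ceil(max(np.linalg.norm(D)/.045,np.degrees(np.linalg.norm(w))/8.2,1)))
    print("n",n,"dpos",np.round(D*1000,1),"turn",np.round(np.degrees(w),1))
    for i in range(n):
        A=Q*Ro.from_rotvec(w*i/n)
        print([hand]+np.round(A.inv().apply(D/n)*1000,1).tolist()+np.round(np.degrees(w/n),1).tolist())
E
python3 - <<'E'
from h import *
print(onz([319.1,269.9],"top",.032))
Q=Ro.from_rotvec(state()["orientation"]).as_matrix(); print(np.round(Q,2).tolist())
for f in (1,-1):
    plan(fix(-35,-30,180),pose(YAW,np.radians(20),f),1)
E
```

```text
[[0.27607188 0.3972953  0.032     ]]
[[-0.94, 0.34, 0.0], [0.34, 0.94, 0.0], [-0.0, 0.0, -1.0]]
n 5 dpos [ 136.7 -115.   -58.7] turn [  6.1 -19.4  34.4]
[1, -33.5, -12.4, 11.7, 1.2, -3.9, 6.9]
[1, -33.9, -8.0, 14.2, 1.2, -3.9, 6.9]
[1, -33.5, -3.7, 16.7, 1.2, -3.9, 6.9]
[1, -32.5, 0.7, 18.9, 1.2, -3.9, 6.9]
[1, -30.8, 4.9, 21.0, 1.2, -3.9, 6.9]
n 18 dpos [ 136.7 -115.   -58.7] turn [  25.3    7.9 -143.3]
[1, -9.3, -3.4, 3.3, 1.4, 0.4, -8.0]
[1, -8.8, -4.6, 3.3, 1.4, 0.4, -8.0]
[1, -8.1, -5.7, 3.4, 1.4, 0.4, -8.0]
[1, -7.2, -6.7, 3.4, 1.4, 0.4, -8.0]
[1, -6.3, -7.5, 3.6, 1.4, 0.4, -8.0]
[1, -5.2, -8.3, 3.7, 1.4, 0.4, -8.0]
[1, -4.0, -8.8, 3.9, 1.4, 0.4, -8.0]
[1, -2.8, -9.2, 4.1, 1.4, 0.4, -8.0]
[1, -1.6, -9.4, 4.3, 1.4, 0.4, -8.0]
[1, -0.3, -9.4, 4.5, 1.4, 0.4, -8.0]
[1, 1.0, -9.3, 4.8, 1.4, 0.4, -8.0]
[1, 2.2, -8.9, 5.0, 1.4, 0.4, -8.0]
[1, 3.4, -8.4, 5.2, 1.4, 0.4, -8.0]
[1, 4.4, -7.7, 5.5, 1.4, 0.4, -8.0]
[1, 5.4, -6.9, 5.7, 1.4, 0.4, -8.0]
[1, 6.3, -5.9, 5.9, 1.4, 0.4, -8.0]
[1, 7.0, -4.9, 6.1, 1.4, 0.4, -8.0]
[1, 7.5, -3.7, 6.2, 1.4, 0.4, -8.0]
```

Request:
{"method": "play_rows", "body": {"deltas": [[[1,-33.5,-12.5,11.5,1.2,-3.9,6.9],[1,-34,-8,14,1.2,-3.9,6.9],[1,-33.5,-3.5,16.5,1.2,-3.9,6.9],[1,-32.5,0.5,19,1.2,-3.9,6.9],[1,-31,5,21,1.2,-3.9,6.9]]], "force": 20}}

```text
t: 1.2
position: [0.3578, 0.4957, 0.1808]
orientation: [1.299, 2.501, -0.227]
contact_force: [-0.0, -0.1, -0.0]
opening: 0.0502
```

```bash
python3 - <<'E'
from h import *
s=state();print(s["t"],s["q"].round(2),s["contact_force"].round(1),s["opening"])
plan(fix(-35,-30,82),pose(YAW,np.radians(20),1),1)
im=get_image("scene"); cv2.imwrite("pics/s1.png",im[:,:,::-1])
E
```

```text
1.2 [-1.37  0.64  0.28  1.6   0.16  1.1  -0.6 ] [-0.  -0.1 -0. ] 0.05018115434439024
n 3 dpos [ -0.8   0.9 -98.8] turn [ 0.1  0.2 -0.3]
[1, 11.7, -0.2, 30.8, 0.0, 0.1, -0.1]
[1, 11.7, -0.1, 30.8, 0.0, 0.1, -0.1]
[1, 11.7, -0.1, 30.8, 0.0, 0.1, -0.1]
```

View pics/s1.png

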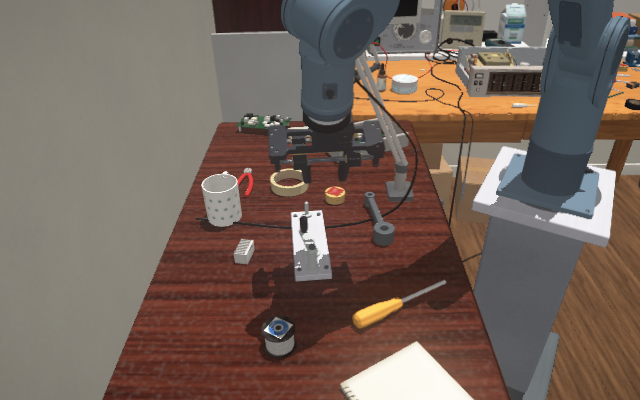

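```bash
python3 - <<'E'
from h import *
print(proj(state()["position"],"scene"))
E
```

```text
[[323.97960184 178.11528408]]
```

Request:
{"method": "play_rows", "body": {"deltas": [[[1,0,0,0,0,0,0],[1,0,0,0,0,0,0],[1,11.5,0,30.5,0,0,0],[1,11.5,0,30.5,0,0,0]]]}}

```text
t: 1.65
position: [0.3562, 0.4994, 0.1164]
orientation: [1.294, 2.51, -0.22]
contact_force: [-0.5, 0.3, 0.6]
opening: 0.0141
```

```bash
python3 - <<'E'
from h import *
s=state();print(s["t"],s["contact_force"].round(1),s["opening"])
R=pose(YAW,np.radians(20),1)
plan(fix(-35,-30,82),R,1)
# push arc in fixture coordinates, finger half sizes 17 (y) 10 (x)
prev=fix(-35,-30,82)
for th in (.22,.4,.6,.8,1.0,1.2,1.4,1.55):
    t=np.array([-np.sin(th),np.cos(th)]); K=np.array([-87.5,0])+52*np.array([np.cos(th),np.sin(th)])
    C=K-t*(8+np.hypot(17*t[1],10*t[0]))
    p=fix(C[0],C[1],82); print(th,C.round(),(R.inv().apply(p-prev)*1000).round(1)); prev=p
cv2.imwrite("pics/w.png",get_image("wrist")[:,:,::-1])
E
```

```text
1.65 [-0.5  0.3  0.6] 0.014095952497864852
n 1 dpos [  0.8  -2.9 -34.4] turn [ 0.3 -0.2  0. ]
[1, 9.0, -1.2, 33.3, 0.3, -0.2, 0.0]
0.22 [-31. -13.] [-3.4 17.2  1.2]
0.4 [-30.  -2.] [-1.1 10.8  0.4]
0.6 [-32.  10.] [ 1.2 12.3 -0.5]
0.8 [-36.  22.] [ 3.8 11.8 -1.4]
1.0 [-42.  33.] [ 6.2 10.6 -2.3]
1.2 [-51.  42.] [ 8.1  8.8 -2.9]
1.4 [-61.  48.] [ 9.3  6.6 -3.4]
1.55 [-68.  52.] [ 7.3  3.5 -2.7]
```

View pics/w.png

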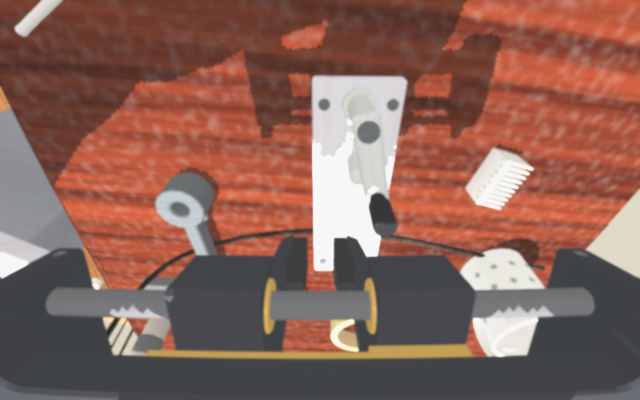

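Request:
{"method": "play_rows", "body": {"deltas": [[[1,9,-1,33,0,0,0],[1,0,0,0,0,0,0],[1,-3.5,17,1,0,0,0],[1,-1,11,0.5,0,0,0],[1,1,12.5,-0.5,0,0,0]]]}}

```text
t: 2.2
position: [0.3923, 0.5159, 0.0835]
orientation: [1.296, 2.508, -0.226]
contact_force: [-4.5, 0.1, 0.4]
opening: 0.0003
```

Request:
{"method": "play_rows", "body": {"deltas": [[[1,4,12,-1.5,0,0,0],[1,6,10.5,-2.5,0,0,0],[1,8,9,-3,0,0,0],[1,0,0,0,0,0,0]]]}}

```text
t: 2.6
position: [0.4084, 0.5506, 0.0841]
orientation: [1.295, 2.506, -0.221]
contact_force: [0.9, 0.4, 0.6]
opening: 0.0004
```

```bash
python3 - <<'E'
from h import *
s=state();print(s["t"],s["contact_force"].round(1),s["opening"])
R=pose(YAW,np.radians(20),1)
plan(fix(-51,42,82),R,1)
cv2.imwrite("pics/w2.png",np.vstack([get_image("wrist")[40:300,:,::-1],get_image("scene")[140:340,:,::-1]]))
E
```

```text
2.6 [0.9 0.4 0.6] 0.00038745383771646375
n 1 dpos [-2.   0.7 -2.1] turn [ 0.3 -0.  -0.1]
[1, 2.3, -1.2, 1.4, 0.3, -0.0, -0.1]
```

View pics/w2.png

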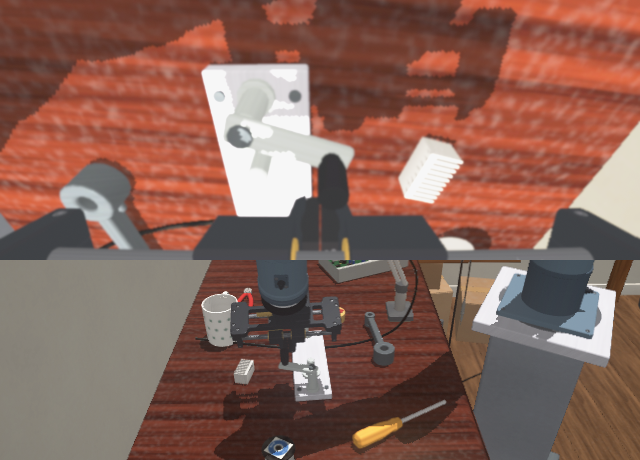

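Request:
{"method": "play_rows", "body": {"deltas": [[[1,9.5,6.5,-3.5,0,0,0],[1,8,3.5,-3,0,0,0],[1,4,1,-1.5,0,0,0],[1,0,0,0,0,0,0]]]}}

```text
t: 3.1
position: [0.4025, 0.5743, 0.0825]
orientation: [1.294, 2.507, -0.226]
contact_force: [-0.1, -0.5, -0.1]
opening: 0.0004
```

```bash
python3 - <<'E'
from h import *
s=state();print(s["t"],s["contact_force"].round(1))
im=get_image("scene"); 
plan(fix(-72,52,82),pose(YAW,np.radians(20),1),1)
for th in (1.4,1.57,1.7): print(th,proj(fix(-87.5+52*np.cos(th),52*np.sin(th),98),"scene"))
for d in regions_of("strap_knob","scene")[:1]: print(d["p"],d["rect"])
cv2.imwrite("pics/s3.png",cv2.resize(im[190:290,220:380,::-1],None,fx=4,fy=4,interpolation=2))
E
```

```text
3.1 [-0.1 -0.5 -0.1]
n 1 dpos [-0.4  0.3 -0.5] turn [ 0.1  0.1 -0. ]
[1, 0.6, -0.1, 0.3, 0.1, 0.1, -0.0]
1.4 [[283.26518778 233.06873466]]
1.57 [[282.9676404  236.08557227]]
1.7 [[283.29994488 238.39264432]]
0.17 [378.6, 219.9, 31.4, 55.1]
```

View pics/s3.png

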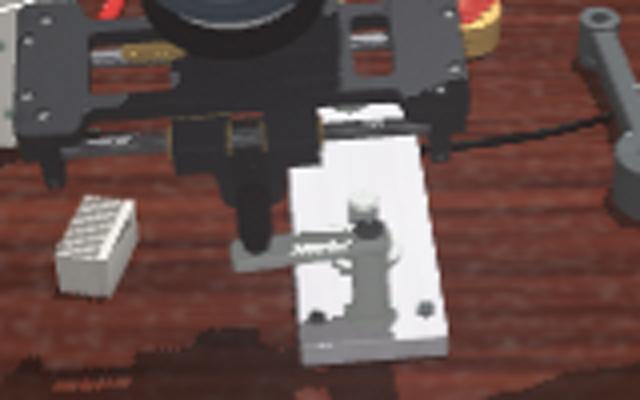

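Request:
{"method": "play_rows", "body": {"deltas": [[[1,-10,0,0,0,0,0],[1,0,0,-40,0,0,0],[0.5,0,0,-40,0,0,0],[0,0,0,-30,0,0,0]]]}}

```text
t: 3.6
position: [0.3872, 0.5968, 0.1919]
orientation: [1.296, 2.505, -0.224]
contact_force: [0.7, 0.7, -0.2]
opening: 0.0143
```

```bash
cat >> h.py <<'E'
LY=-.910; LB=np.array([.2759,.3963,0])+.042*np.array([np.cos(LY),np.sin(LY),0])
E
python3 - <<'E'
from h import *
print(LB)
plan(LB+[0,0,.12],pose(LY,np.radians(20),1),0,grasp=True)
E
```

```text
[0.30167732 0.36314084 0.        ]
n 6 dpos [ -81.6 -238.7  -89.5] turn [-0.7  0.  -2.5]
[0, -18.0, -34.2, 22.3, -0.1, 0.0, -0.4]
[0, -17.8, -34.3, 22.2, -0.1, 0.0, -0.4]
[0, -17.6, -34.5, 22.2, -0.1, 0.0, -0.4]
[0, -17.3, -34.7, 22.1, -0.1, 0.0, -0.4]
[0, -17.1, -34.8, 22.0, -0.1, 0.0, -0.4]
[0, -16.8, -35.0, 22.0, -0.1, 0.0, -0.4]
```

Request:
{"method": "play_rows", "body": {"deltas": [[[0,-18,-34,17,0,0,-0.4],[0,-18,-34.5,17,0,0,-0.4],[0,-17.5,-34.5,17,0,0,-0.4],[0,-17,-34.5,17,-0.2,0,-0.4]]]}}

```text
t: 4.0
position: [0.3278, 0.4408, 0.1499]
orientation: [1.261, 2.524, -0.228]
contact_force: [0.8, 0.7, 0.6]
opening: 0.0467
```

```bash
python3 - <<'E'
from h import *
s=state();print(s["t"],s["q"].round(2),s["contact_force"].round(1),s["opening"])
R=pose(LY,np.radians(20),1)
plan(LB+[0,0,.12],R,0,grasp=True)
wp=camera_params("wrist"); w=get_image("wrist"); im=get_image("scene")
d=np.array([np.cos(LY),np.sin(LY),0])
for c,i in (("wrist",w),("scene",im)):
    print(c,proj([LB-.042*d+[0,0,.032],LB+.088*d+[0,0,.03],LB+[0,0,.028]],c).round(1).tolist())
    for r in regions_of("lever",c)[:1]: print(r["p"],r["rect"])
cv2.imwrite("pics/w4.png",np.vstack([w[:300,:,::-1],im[:300,:,::-1]]))
E
```

```text
4.0 [-1.39  0.59  0.27  1.79  0.19  0.96 -0.63] [0.8 0.7 0.6] 0.04674624146855811
n 3 dpos [-22.2 -82.8 -47.4] turn [-0.5  0.1 -0.8]
[0, -11.1, -22.4, 21.0, -0.2, 0.0, -0.3]
[0, -11.0, -22.5, 20.9, -0.2, 0.0, -0.3]
[0, -10.9, -22.6, 20.8, -0.2, 0.0, -0.3]
wrist [[252.6, 154.0], [270.8, 251.2], [260.2, 189.5]]
0.83 [248.5, 177.6, 49.3, 114.1]
scene [[383.7, 227.9], [370.0, 194.5], [378.9, 217.6]]
0.88 [379.0, 219.2, 28.3, 51.0]
```

View pics/w4.png

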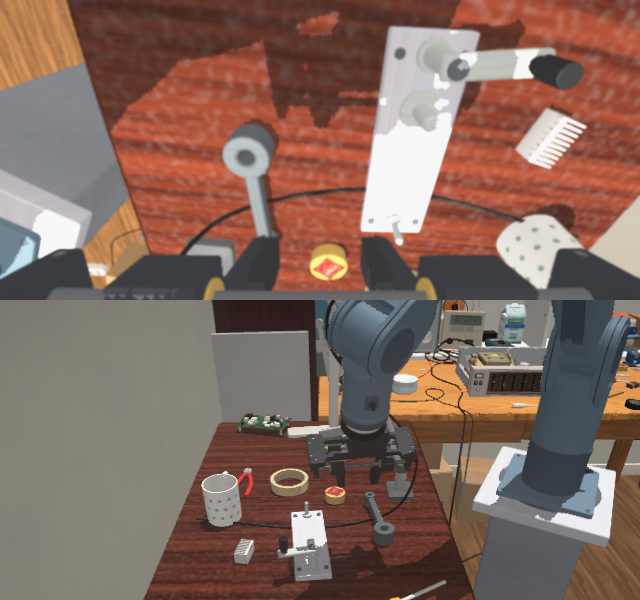

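Request:
{"method": "play_rows", "body": {"deltas": [[[0,-11,-22.5,17,-0.2,0,-0.3],[0,-11,-22.5,17,-0.2,0,-0.3],[0,-11,-22.5,17,-0.2,0,-0.3],[0,0,0,0,0,0,0],[0,0,0,0,0,0,0]]]}}

```text
t: 4.7
position: [0.3042, 0.3654, 0.1139]
orientation: [1.237, 2.533, -0.215]
contact_force: [0.7, 0.3, 1.4]
opening: 0.0884
```

```bash
python3 - <<'E'
from h import *
s=state();print(s["t"],s["q"].round(2),s["contact_force"].round(1),s["opening"])
R=pose(LY,np.radians(20),1)
d=np.array([np.cos(LY),np.sin(LY),0])
w=get_image("wrist"); c="wrist"; p=camera_params(c)
print(proj([LB-.042*d+[0,0,.032],LB+.088*d+[0,0,.03],LB+[0,0,.028]],c).round(1).tolist())
# bar edges: look for line across pixel rows via region
r=regions_of("lever",c)[0]; print(r["p"],r["rect"])
for h in range(100,300,12):
    x=np.flatnonzero(r["region"][h]); 
    if len(x): print(h,x[0],x[-1],end=" | ")
a=np.ascontiguousarray(w[:,:,::-1])
for u in proj([LB-.042*d+[0,0,.032],LB-.012*d+[0,0,.028],LB+[0,0,.028]],c): cv2.drawMarker(a,tuple(int(v) for v in u.round()),(0,255,0),0,8,1)
print();plan(LB+[0,0,.024],R,0,grasp=True)
cv2.imwrite("pics/w5.png",a)
E
```

```text
4.7 [-1.41  0.54  0.28  2.02  0.24  0.78 -0.67] [0.7 0.3 1.4] 0.08839104498274475
[[314.2, 125.1], [315.4, 249.4], [314.7, 172.5]]
0.73 [312.5, 171.2, 59.0, 170.1]
100 290 340 | 112 286 343 | 124 284 344 | 136 287 341 | 148 300 328 | 160 307 323 | 172 307 324 | 184 308 323 | 196 308 323 | 208 308 323 | 220 309 323 | 232 307 327 | 244 305 328 | 256 312 321 | 
n 3 dpos [   1.3   -8.2 -107.6] turn [ 0.2 -0.   0.1]
[0, 10.0, -1.5, 34.5, 0.1, -0.0, 0.0]
[0, 10.0, -1.4, 34.5, 0.1, -0.0, 0.0]
[0, 10.0, -1.4, 34.5, 0.1, -0.0, 0.0]
```

View pics/w5.png

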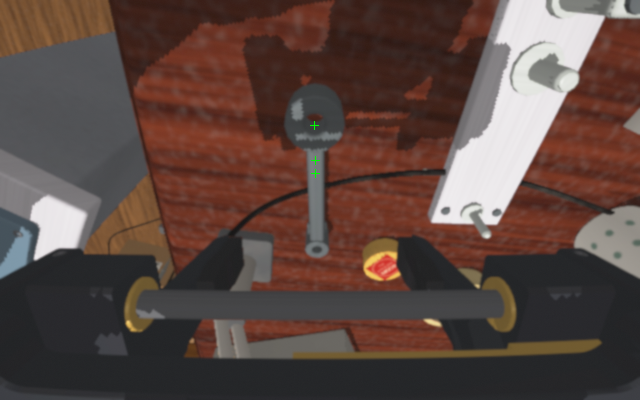

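Request:
{"method": "play_rows", "body": {"deltas": [[[0,10.5,-1.5,34.5,0,0,0],[0,10.5,-1.5,34.5,0,0,0],[0,5,-1,17,0,0,0],[0,0,0,0,0,0,0]]]}}

```text
t: 5.2
position: [0.3032, 0.3575, 0.0221]
orientation: [1.234, 2.533, -0.222]
contact_force: [-0.1, 0.7, 0.3]
opening: 0.0882
```

```bash
python3 - <<'E'
from h import *
s=state();print(s["t"],s["contact_force"].round(1),s["opening"],s["position"])
d=np.array([np.cos(LY),np.sin(LY),0])
plan(LB-.0015*d+[0,0,.024],pose(LY,np.radians(20),1),0,grasp=True)
E
```

```text
5.2 [-0.1  0.7  0.3] 0.08817080240849469 [0.30319893 0.35745919 0.02207994]
n 1 dpos [  1.5   1.8 -15.7] turn [-0.   0.2  0.2]
[0, 5.9, 2.3, 14.5, -0.0, 0.2, 0.2]
```

Request:
{"method": "play_rows", "body": {"deltas": [[[0,3,1,7,0,0,0],[0,3,1,6.5,0,0,0],[0,0,0,0,0,0,0]]], "force": 45}}

```text
t: 5.5
position: [0.3045, 0.3601, 0.0089]
orientation: [1.236, 2.533, -0.217]
contact_force: [-1.4, -0.6, -0.7]
opening: 0.0881
```

Request:
{"method": "play_rows", "body": {"deltas": [[[1,0,0,0,0,0,0],[1,0,0,0,0,0,0],[1,0,0,0,0,0,0],[1,0,0,0,0,0,0],[1,0,0,0,0,0,0]]], "force": 45}}

```text
t: 6.0
position: [0.3043, 0.3593, 0.0091]
orientation: [1.236, 2.533, -0.218]
contact_force: [-0.1, -1.0, -1.0]
opening: 0.0503
```

Request:
{"method": "play_rows", "body": {"deltas": [[[1,0,0,0,0,0,0],[1,0,0,0,0,0,0],[1,0,0,0,0,0,0],[1,0,0,0,0,0,0],[1,0,0,0,0,0,0]]]}}

```text
t: 6.5
position: [0.3043, 0.3593, 0.0089]
orientation: [1.236, 2.533, -0.219]
contact_force: [1.2, 0.5, -1.3]
opening: 0.0139
```

```bash
python3 - <<'E'
from h import *
s=state();print(s["t"],s["contact_force"].round(1),s["opening"],s["position"])
R=pose(LY,np.radians(20),1)
d=np.array([np.cos(LY),np.sin(LY),0])
print("grasp offset", (s["position"]-Ro.from_rotvec(s["orientation"]).apply([0,0,tcp_to_grasp])-LB).round(4))
plan(s["position"]+[0,0,.14],Ro.from_rotvec(s["orientation"]),1)
E
```

```text
6.5 [ 1.2  0.5 -1.3] 0.013939312587934856 [0.30433323 0.35934424 0.00891796]
grasp offset [-0.0013  0.0013  0.0265]
n 4 dpos [  0.   0. 140.] turn [0. 0. 0.]
[1, -12.0, 0.0, -32.9, 0.0, 0.0, 0.0]
[1, -12.0, 0.0, -32.9, 0.0, 0.0, 0.0]
[1, -12.0, 0.0, -32.9, 0.0, 0.0, 0.0]
[1, -12.0, 0.0, -32.9, 0.0, 0.0, 0.0]
```

Request:
{"method": "play_rows", "body": {"deltas": [[[1,0,0,0,0,0,0],[1,0,0,0,0,0,0],[1,-3.4,0,-9.4,0,0,0],[1,-7,0,-19,0,0,0],[1,-10,0,-27.5,0,0,0]]]}}

```text
t: 7.0
position: [0.3033, 0.3581, 0.0684]
orientation: [1.235, 2.533, -0.223]
contact_force: [0.0, 1.5, -5.3]
opening: 0.0133
```

Request:
{"method": "play_rows", "body": {"deltas": [[[1,-10,0,-27.5,0,0,0],[1,-10,0,-27.5,0,0,0],[1,-7,0,-19,0,0,0],[1,0,0,0,0,0,0],[1,0,0,0,0,0,0]]]}}

```text
t: 7.5
position: [0.3037, 0.359, 0.1469]
orientation: [1.237, 2.533, -0.219]
contact_force: [-1.2, -0.9, -5.4]
opening: 0.0136
```

```bash
python3 - <<'E'
from h import *
s=state();print(s["t"],s["contact_force"].round(1),s["opening"],s["position"],s["q"].round(2))
# lever pose from grasp
w=get_image("wrist"); im=get_image("scene")
Q=Ro.from_rotvec(s["orientation"]); R0=Ro.from_rotvec([1.236,2.533,-.219]); p0=np.array([.3043,.3593,.0089])
d=np.array([np.cos(LY),np.sin(LY),0])
X=np.array([LB-.042*d+[0,0,.032],LB+.088*d+[0,0,.03]])
Y=(Q*R0.inv()).apply(X-p0)+s["position"]; print(Y.round(4))
a=[]
for c,i in (("wrist",w),("scene",im)):
    i=np.ascontiguousarray(i[:,:,::-1]); u=proj(Y,c); print(c,u.round(1).tolist())
    for v in u: cv2.drawMarker(i,tuple(int(k) for k in v.round()),(0,255,0),0,6,1)
    a.append(i)
cv2.imwrite("pics/w6.png",np.hstack([a[0][:,160:480],cv2.resize(a[1][100:240,280:440],None,fx=2.857,fy=2.857,interpolation=2)[:400]]))
E
```

```text
7.5 [-1.2 -0.9 -5.4] 0.013589321229510724 [0.30371461 0.35901077 0.14686721] [-1.41  0.47  0.29  2.02  0.24  0.85 -0.65]
[[0.2753 0.396  0.17  ]
 [0.3551 0.2934 0.1679]]
wrist [[322.2, 213.0], [320.7, 355.7]]
scene [[388.0, 170.4], [372.7, 140.7]]
```

View pics/w6.png

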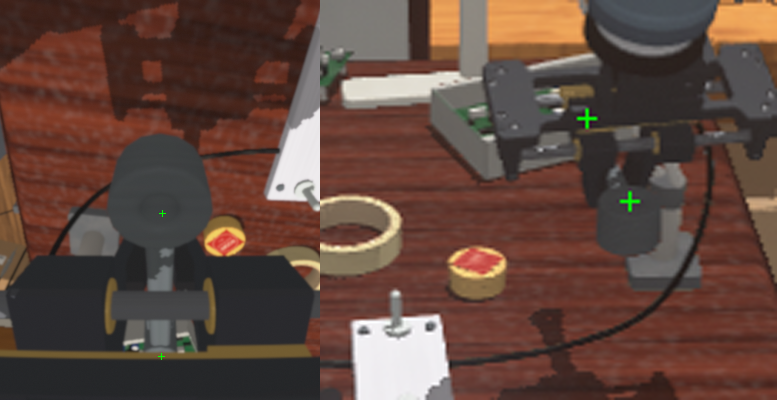

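```bash
cat >> h.py <<'E'
RG=Ro.from_rotvec([1.236,2.533,-.219])
_y=RG.apply([0,1,0]); RT=Ro.from_euler('z',YAW+np.pi/2-np.arctan2(_y[1],_y[0]))*RG
E
python3 - <<'E'
from h import *
print("tool y tilt",_y[2] if 0 else RG.apply([0,1,0]).round(4), "dyaw",np.degrees((RT*RG.inv()).as_rotvec()))
plan(fix(-.5,0,166),RT,1,n=5,grasp=True)
E
```

```text
tool y tilt [ 7.882e-01  6.154e-01 -1.000e-04] dyaw [ 0.00000000e+00 -1.59041178e-15 -2.58074549e+00]
n 5 dpos [101.6 122.2   2.4] turn [0.8 0.1 2.5]
[1, 6.2, 31.0, -2.8, 0.2, 0.0, 0.5]
[1, 6.4, 31.0, -2.9, 0.2, 0.0, 0.5]
[1, 6.7, 30.9, -3.0, 0.2, 0.0, 0.5]
[1, 7.0, 30.9, -3.1, 0.2, 0.0, 0.5]
[1, 7.2, 30.8, -3.2, 0.2, 0.0, 0.5]
```

Request:
{"method": "play_rows", "body": {"deltas": [[[1,3,15.5,-1.5,0.1,0,0.2],[1,3,15.5,-1.5,0.1,0,0.3],[1,3,15.5,-1.5,0.1,0,0.2],[1,3,15.5,-1.5,0.1,0,0.3],[1,3.5,15.5,-1.5,0.1,0,0.2]]]}}

```text
t: 8.1
position: [0.3551, 0.4195, 0.1472]
orientation: [1.265, 2.52, -0.23]
contact_force: [-0.4, 0.0, -4.6]
opening: 0.0134
```

Request:
{"method": "play_rows", "body": {"deltas": [[[1,3.5,15.5,-1.5,0.1,0,0.3],[1,3.5,15.5,-1.5,0,0,0.2],[1,3.5,15.5,-1.5,0.1,0,0.3],[1,3.5,15.5,-1.5,0,0,0.2],[1,3.5,15,-1.5,0.1,0,0.3]]]}}

```text
t: 8.6
position: [0.4058, 0.4803, 0.1477]
orientation: [1.295, 2.506, -0.232]
contact_force: [0.0, -0.8, -6.1]
opening: 0.0134
```

```bash
python3 - <<'E'
from h import *
s=state();print(s["t"],s["contact_force"].round(1),s["opening"],s["position"],s["q"].round(2))
plan(fix(-.5,0,106.5),RT,1,n=4,grasp=True)
E
```

```text
8.6 [ 0.  -0.8 -6.1] 0.013362329372447104 [0.40582818 0.48031282 0.1476975 ] [-1.29  0.7   0.28  1.58  0.16  1.04 -0.53]
n 4 dpos [ -0.7   0.3 -58.8] turn [-0.1  0.1 -0. ]
[1, 5.2, -0.1, 13.7, -0.0, 0.0, -0.0]
[1, 5.2, -0.1, 13.7, -0.0, 0.0, -0.0]
[1, 5.2, -0.1, 13.7, -0.0, 0.0, -0.0]
[1, 5.2, -0.1, 13.7, -0.0, 0.0, -0.0]
```

Lower most of the way, then check.

Request:
{"method": "play_rows", "body": {"deltas": [[[1,5,0,13.5,0,0,0],[1,5,0,13.5,0,0,0],[1,5,0,13.5,0,0,0],[1,0,0,0,0,0,0],[1,0,0,0,0,0,0]]]}}

```text
t: 9.1
position: [0.4057, 0.4803, 0.106]
orientation: [1.294, 2.506, -0.229]
contact_force: [-1.1, 0.2, -4.6]
opening: 0.0136
```

```bash
python3 - <<'E'
from h import *
s=state();print(s["t"],s["contact_force"].round(1),s["opening"],s["position"])
plan(fix(-.5,0,106.5),RT,1,n=1,grasp=True)
Q=Ro.from_rotvec(s["orientation"])
g=s["position"]-Q.apply([0,0,tcp_to_grasp])   # grasp point = 26.5 above underside at balance
A=Q*RG.inv()
d0=np.cross(RG.apply([0,1,0]),[0,0,1]); 
L=lambda x,z: g+A.apply(d0*x/1000+np.array([0,0,(z-26.5)/1000]))
h=[L(-42,0),L(-42,32),L(88,0),L(88,30)]; print(np.round(h,4))
pins=[fix(-42.5,0,50),fix(87.5,0,50)]; print(np.round(pins,4))
out=[]
for c,(x0,x1,y0,y1),f in (("scene",(250,370,170,270),4),("wrist",(220,420,100,300),2)):
    i=get_image(c)[:,:,::-1]; i=cv2.resize(i[y0:y1,x0:x1],None,fx=f,fy=f,interpolation=2)
    for X,col in ((h,(0,255,0)),(pins,(0,0,255))):
        for v in proj(X,c): cv2.drawMarker(i,tuple(int(k) for k in ((v+.5-[x0,y0])*f-.5).round()),col,0,12,1)
    out.append(i)
cv2.imwrite("pics/f1.png",np.hstack([out[0],out[1][:400][:, :320]]))
E
```

```text
9.1 [-1.1  0.2 -4.6] 0.013600297808734165 [0.40567886 0.4802963  0.10603979]
n 1 dpos [ -0.6   0.3 -17.1] turn [ 0.   0.1 -0. ]
[1, 6.4, -0.3, 15.9, 0.0, 0.1, -0.0]
[[0.3777 0.5198 0.0971]
 [0.3776 0.5198 0.1291]
 [0.4529 0.4138 0.0972]
 [0.4529 0.4138 0.1272]]
[[0.3771 0.52   0.05  ]
 [0.4524 0.4141 0.05  ]]
```

View pics/f1.png

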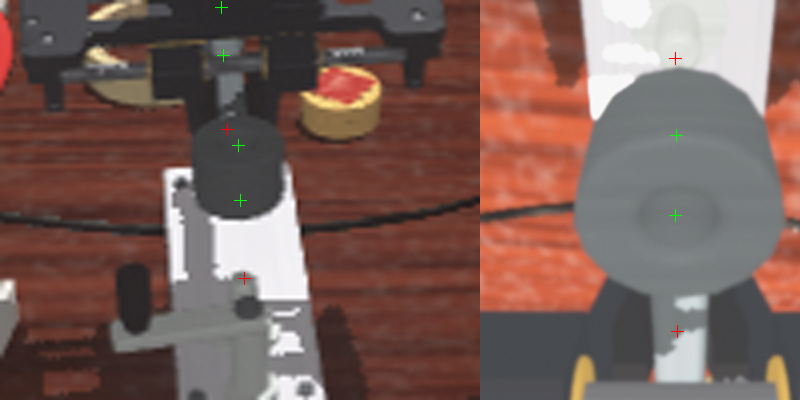

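Request:
{"method": "play_rows", "body": {"deltas": [[[1,3,0,8,0,0,0],[1,3.4,-0.3,8,0,0,0],[1,0,0,0,0,0,0],[1,0,0,0,0,0,0],[1,0,0,0,0,0,0]]]}}

```text
t: 9.7
position: [0.4059, 0.4814, 0.0897]
orientation: [1.295, 2.505, -0.226]
contact_force: [-0.3, 0.3, -4.6]
opening: 0.0138
```

```bash
python3 - <<'E'
from h import *
s=state();print(s["t"],s["contact_force"].round(1),s["opening"],s["position"],abs(s["joint_vel"]).max())
plan(fix(-.5,0,106.5),RT,1,n=1,grasp=True)
im=get_image("scene");w=get_image("wrist")
for n in ("heat_sink","flux_tin","tape_masking"):
    for d in regions_of(n,"top")[:1]: print(n,d["rect"])
get_image("top")
for n in ("heat_sink","flux_tin","tape_masking"):
    for d in regions_of(n,"top")[:1]: print(n,d["rect"])
cv2.imwrite("pics/f2.png",np.hstack([cv2.resize(im[140:280,220:380,::-1],(457,400),interpolation=2),w[:,160:480,::-1]]))
E
```

```text
9.7 [-0.3  0.3 -4.6] 0.013770066555061479 [0.40589022 0.48136271 0.0897009 ] 0.003984785219966587
n 1 dpos [-0.8 -0.8 -0.8] turn [ 0.1  0.  -0.1]
[1, 0.1, -1.1, 0.8, 0.1, 0.0, -0.1]
heat_sink [239.7, 175.6, 22.3, 14.9]
flux_tin [354.1, 198.8, 16.1, 15.7]
tape_masking [353.2, 149.5, 36.6, 39.8]
heat_sink [239.9, 171.4, 19.9, 11.9]
flux_tin [353.8, 197.8, 16.5, 14.5]
tape_masking [352.5, 148.7, 41.8, 37.3]
```

View pics/f2.png

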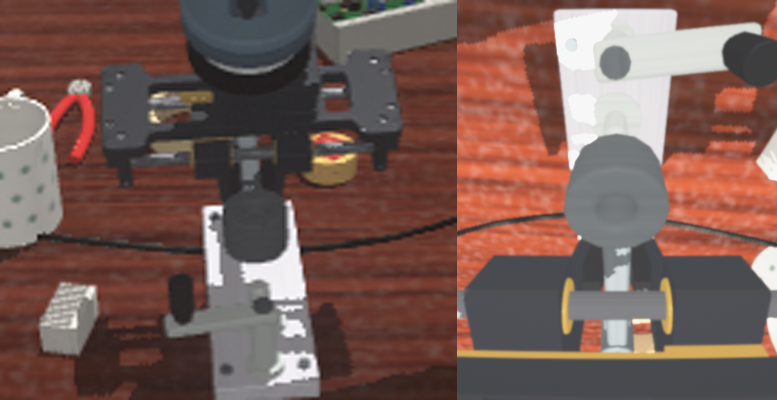

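```bash
python3 -c "
from station import *
print(finish_job())"
```

```text
the job is handed in; nothing more can be done
None
```

I swung the strap about a quarter turn open (roughly 1.5 rad by the pictures) with the shut fingers. Then I gripped the lever by the bar at its balance point and held it over the pins. I handed the job in at about 10 s, still holding it.

**Position:** On the last checks the tool was within about 1.4 mm of its target. I estimate the hub and eye to be within about 2 mm of the pins. The underside is calculated at about 3 cm above the pin tips.

**Level and grip:** The lever was calculated as level to within 0.1 mm from hub to eye, assuming it had not turned in the grip, and the pictures showed no sign that it had. The opening stayed at 14 mm, the measured load was about 4.6 N, and the joints were still. The pads sit about 8 mm higher on the bar than the balance point's mid-height.

**Contact:** I saw no contact of the lever with the fixture. The largest force reading was about 6 N, which was just the lever's weight.

**Disagreements:**
- Before the grasp, the wrist camera put the hub 2–3 mm further along the bar than the other two cameras. I allowed for this, and the wrist picture over the pins agreed afterwards.
- The network placed the heat sink about 4 pixels off in the last top view, with a smaller outline, probably because the arm hid part of it. The scene view shows it where it was.

The tin and the tape were unchanged to about a pixel in the top view.

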